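# Step the filter wheel round to the triangle

## Robot

A 7-joint arm with a two-finger parallel gripper is mounted at the origin on a cart in front of the work surface, level with it; the furniture and walls round the work are solid. World frame = base frame: x ahead of the robot, y to its left, z up, the work surface at z = 0. Lengths are in m, angles in degrees, forces in N, time in s.
With the tool pointing down it reaches from about 0.425 to 0.95 m from the base axis. Payload 4.7 kg.
Tool frame: the origin (TCP) lies at the centre of the arm's flange, where the gripper is bolted on; the fingertips stand 182 mm ahead of it and the grasp point (between the pads) lies 164 mm ahead of it; z points along the fingers, x is the direction in which the jaws open and shut, and the axes are right-handed (so a half turn about z gives the same grasp; the last joint's range is limited). The gripper opens to 87 mm and grips with 3 to 60 N. Pads are 19 mm wide; open, the fingers measure 117 mm over their backs; the gripper's body (75 mm by 190 mm) begins 51 mm behind the grasp point.
Start: joints at [61.541, 26.849, -2.785, 87.806, 1.381, 65.374, -4.715], TCP at [0.304, -0.602, 0.405] pointing down, gripper open.
Joint ranges: [-148.3, 148.3], [-19.14, 114.17], [-79.39, 73.82], [5.75, 140.21], [-59.74, 239.74], [12.07, 113.84], [-152.46, 152.46]. Speed limits (degrees/s): [147.25, 147.25, 180, 180, 180, 180, 180].

## Interface

Orientations are given as a 3x3 rotation matrix whose columns are the frame's x, y, z axes.
In Python, from rig import manip gives the robot as it stands. The module is installed in compiled form; this text tells all that it offers.
- The arm moves only by the shell command python3 -m pendant 'ROWS' [FORCE]. ROWS is JSON, a list of rows, each an object of numbers: "claw": the closure in counts, from 0 (fully open) to 255 (shut); "dx", "dy", "dz": the shift along the tool's x, y, z in m; "wx", "wy", "wz": the turn, a rotation vector about the tool's x, y, z in degrees. A call has 1 to 20 rows; each row is the pose to reach, as a shift and turn from the pose commanded when the call began, along the tool's axes at that moment; what a row does not reach only later rows make up. A row lasts 1/10 s, in which the tool goes at most 50 mm and 8.59 degrees, less where a joint would pass 70% of its speed; a pose out of reach is approached as far as the arm can. A call with a gripper value outside its range is refused whole. The fingers move at their own pace and stop on an object; FORCE is the grip in N (left out, the last holds). Time passes only in rows, so rows that repeat a pose let the fingers close. It gives the time, the measured TCP pose, the force and the opening at its end, in the units of the state.
- manip.state(): the state, without advancing time (a new reading comes with each control period).
- manip.get_image(name): name is "side" or "top"; returns the picture (384x512x3 uint8, blue, green, red); there is no depth.
- manip.get_calibration(name): a dict with "fovy" (degrees; the focal length in pixels is half the picture's height over the tangent of half this angle, whatever the lens; pixels are square), "cx", "cy" (the principal point, pixels), "view" (4x4, takes a point from world to camera coordinates). Camera axes: x right, y down, z forward; pixel columns grow to the right and rows downward; lengths in m; the calibration is good to about 2 mm. A picture is of the moment at which its call begins. get_calibration takes no time and is no camera call.
- manip.hand_in(): hands the job in, once; it reports no verdict.
The state is a dict: "clock": time; "joint_pos": joint angles; "qd": joint speeds; "joint_torque": joint torques, N m; "eef_pos": TCP position; "tool_rot": TCP orientation; "wrist_force": force on the tool from outside, world axes, zero at the start; "ft_torque": the same for the moment, N m; "opening": finger opening in m.
Only numpy, scipy, OpenCV 4.12 (cv2) and the standard library are available. Lean on these libraries where they do the work, as an engineer would, in place of code of your own. Each camera call takes 0.05 s, during which the arm holds its last target. There are 200 camera calls.

## Task

Turn the filter wheel until its upright tab points straight at the middle of the triangular index plate, by pushing the tab round with the fingertips. Push against one face of the tab at a time: do not pinch it, do not lift the wheel off its seat, and keep off the wheel's disc with its hub and glass filters. Leave the wheel at rest there, with the things standing around it left where they are.

Things in the scene. Friction and masses are not known exactly. Their poses are not given: they have to be found in the camera images.
- wheel (a joint): filter wheel's angle about its vertical spindle, rad, counter-clockwise from above positive. At 0 the tab points along -x of wheel_base (to the robot at base yaw 0). Stops at -2.8 and 2.8: the tab cannot cross the far side. Even friction (about 2 N at the tab), no clicks, stays where left. Plates are at -2.2, -1.2, 1.2 and 2.2, in varying order; the tab starts at -0.5 to 0.5.
- wheel_base: round dark steel base of the filter wheel, 248 mm across, 8 mm thick, fixed to the worktop, origin at the centre of its underside, on the spindle axis. Its yaw varies by 0.45 rad either way. On it lies the aluminium wheel, 104 mm across, top face 24 mm above the worktop, with a small hub up to 35 mm.
- spindle (a point): point on the vertical axis of the wheel, 36 mm above the worktop (just over the hub)
- tab_mid (a point): middle of the top edge of the tab, 72 mm from the spindle axis and 64 mm above the worktop. The tab is an upright, radial aluminium plate outside the wheel's rim: 58 to 86 mm from the axis, 9 mm thick, 22 to 64 mm above the worktop, on a foot 22 mm wide (out to 76 mm from the axis, 22.5 mm high). Nothing else on the base outside the wheel is over 11 mm high.
- tab_aim (a point): imaginary point where the tab points, turning with the wheel: on the line from the spindle through the middle of the tab, 102 mm from the axis (16 mm past the tab's outer end), 10 mm above the worktop. It lies over the middle of a plate when the tab points straight at that plate.
- tab_left: one face of the tab: its half on the clockwise side, seen from above (at the robot's left when joint and base yaw are 0). Origin on the spindle axis, not at the tab.
- tab_right: the other face of the tab: its half on the counter-clockwise side, seen from above (at the robot's right when joint and base yaw are 0). Origin on the spindle axis, not at the tab.
- disc: the wheel's aluminium disc, 104 mm across, from 14 to 24 mm above the worktop, with its hub (24 mm across, up to 35 mm) and six round glass filters in dark mounts, 27 mm across, on a 34 mm radius, tops 26.3 mm above the worktop. Not to be touched (over 2 N fails). Origin on the spindle axis at worktop height.
- wheel_lift (a joint): how far the wheel is lifted off its seat, m; 0 when seated, held down only by its weight (about 0.5 kg). Must stay seated (under 4 mm).
- plate_triangle: index plate, white, 3 mm thick, fixed on top of the base, so its top is 11 mm above the worktop; origin at the centre of its underside, 102 mm from the spindle. Three-sided outline, about 35 mm a side (corners 20 mm from the centre). This is the plate to point at.
- plate_round: index plate, white, 3 mm thick, fixed on top of the base, so its top is 11 mm above the worktop; origin at the centre of its underside, 102 mm from the spindle. Round outline, 30 mm across.
- plate_square: index plate, white, 3 mm thick, fixed on top of the base, so its top is 11 mm above the worktop; origin at the centre of its underside, 102 mm from the spindle. Square outline, 28 mm.
- plate_cross: index plate, white, 3 mm thick, fixed on top of the base, so its top is 11 mm above the worktop; origin at the centre of its underside, 102 mm from the spindle. Outline of a plus-shaped cross, 34 mm over its arms, arms 10 mm wide.
- brass_weight: loose bystander beside the base, to be left where it is (a shift over 10 mm counts as disturbed). Origin at the centre of its underside. Small brass weight with a knob, 29 mm across, 47 mm high.
- sample_box_1: loose bystander beside the base, to be left where it is (a shift over 10 mm counts as disturbed). Origin at the centre of its underside. Flat round clear box, 57 mm across, 12 mm high.
- lens_ring_a: loose bystander beside the base, to be left where it is (a shift over 10 mm counts as disturbed). Origin at the centre of its underside. Black lens ring lying flat, 32 mm across, 10 mm high.
- filter_box_1: loose bystander beside the base, to be left where it is (a shift over 10 mm counts as disturbed). Origin at the centre of its underside. Small square box with a clear lid, 34 mm square, 14 mm high.
- tape_roll: loose bystander beside the base, to be left where it is (a shift over 10 mm counts as disturbed). Origin at the centre of its underside. Roll of black tape lying flat, 55 mm across, 19 mm high.
Mind the look-alikes: they are no part of the job. There is more than one size of the wheel_base; the one meant has the size given above.

How it is judged:
By the outcome, as a careful person would: the job done as asked, in the order asked, and still so for the second after the job is handed in, with the robot touching nothing.
It also fails if it takes over 48 s, if anything falls off the work surface, if the arm or the gripper's body presses on something with over 40 N, if the wrist force passes 120 N, or if a joint passes its speed limit or range.

## Working session

There is one attempt and no reset: what is moved stays moved. The work goes in short steps, Python scripts to look and compute and a shell command to move; the robot and the scene stay as the last step left them, time stands still between calls to the robot, and variables do not carry over. Pictures are saved under pics/ and viewed, about 8 in all and at most 12, crops included, and the job is handed in when it is done.

```bash
mkdir -p pics; python3 - <<'E'
from rig import manip
import cv2
for n in("top","side"):
    cv2.imwrite(f"pics/{n}0.png",manip.get_image(n)); c=manip.get_calibration(n); print(n,c)
s=manip.state(); print(s)
E
```

```text
top {'fovy': 43.66338237456384, 'cx': 255.9574422324553, 'cy': 189.87943936454843, 'view': array([[-0.10753846, -0.99419473, -0.00351103, -0.07670369],
       [-0.97305578,  0.10597509, -0.20477236,  0.59365056],
       [ 0.20395568, -0.01860447, -0.97880333,  1.02776615],
       [ 0.        ,  0.        ,  0.        ,  1.        ]])}
side {'fovy': 52.760779491829446, 'cx': 252.11951688483816, 'cy': 186.38134304356348, 'view': array([[ 0.49044882,  0.87141804,  0.00951587, -0.14232553],
       [ 0.72532226, -0.40212206, -0.5587535 , -0.43364281],
       [-0.48308134,  0.28094207, -0.82927919,  1.26720975],
       [ 0.        ,  0.        ,  0.        ,  1.        ]])}
{'clock': 0.1, 'joint_pos': array([61.54282043, 26.8954511 , -2.78578447, 87.8657021 ,  1.38131583,
       65.37660371, -4.71358168]), 'qd': array([-0.03219498, -0.1525561 , -0.04287883, -0.10649001, -0.11787698,
       -0.0163648 ,  0.02851163]), 'joint_torque': array([ 5.24843126e-04, -5.09171891e+01, -8.13959143e-02, -2.36829185e+01,
       -6.14620163e-02,  3.44168697e-02,  7.58002284e-05]), 'eef_pos': array([ 0.30429608, -0.60228605,  0.40378032]), 'tool_rot': array([[ 4.50975824e-01, -8.92535738e-01, -8.72744528e-04],
       [-8.92534315e-01, -4.50976665e-01,  1.59517096e-03],
       [-1.81733451e-03,  5.95709008e-05, -9.99998347e-01]]), 'wrist_force': array([-0.16989212,  0.31188526,  0.36755761]), 'ft_torque': array([ 0.00889136,  0.05888398, -0.00557448]), 'opening': 0.08743696131332311}
```

View pics/top0.png

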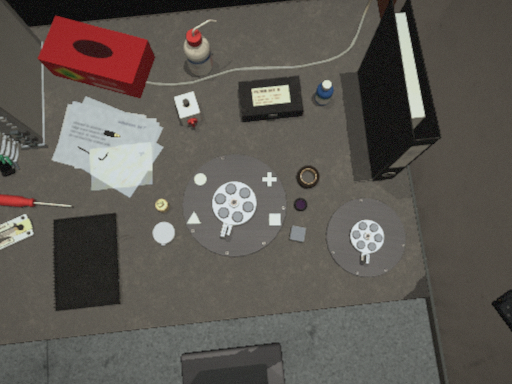

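View pics/side0.png

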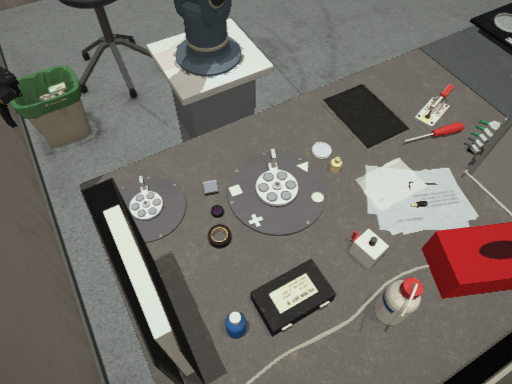

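Two candidate wheels show in the top picture: one at (235,205), about 104 px across, and one at (367,236), about 78 px. I'll check their sizes metrically and confirm with a crop.

```bash
cat > h.py <<'E'
import numpy as np, cv2
from rig import manip
def cal(n):
    c=manip.get_calibration(n); f=192/np.tan(np.radians(c["fovy"]/2)); return f,c["cx"],c["cy"],c["view"]
def ray(n,u,v,z):
    f,cx,cy,V=cal(n); R=V[:3,:3]; o=-R.T@V[:3,3]; d=R.T@np.array([(u-cx)/f,(v-cy)/f,1]); return o+d*(z-o[2])/d[2]
def proj(n,p):
    f,cx,cy,V=cal(n); q=V[:3,:3]@np.asarray(p)+V[:3,3]; return np.array([f*q[0]/q[2]+cx,f*q[1]/q[2]+cy])
E
python3 - <<'E'
from h import *
for a,b in(((183,206),(287,206)),((327,237),(406,237))): print(np.linalg.norm(ray("top",*a,.008)-ray("top",*b,.008)), (ray("top",*a,.008)+ray("top",*b,.008))/2)
for k,p in dict(tri=(194,218),rnd=(200.5,179.5),crs=(269.5,179.5),sq=(275,219.5)).items(): print(k,ray("top",*p,.011))
print("hub",ray("top",234.5,203,.035))
i=cv2.imread("pics/top0.png")[145:265,140:300]; j=cv2.imread("pics/side0.png")[140:245,205:365]
cv2.imwrite("pics/c.png",np.vstack([cv2.resize(i,None,fx=4,fy=4,interpolation=cv2.INTER_CUBIC)]))
E
```

```text
0.24648553101225973 [ 0.55959485 -0.08770909  0.008     ]
0.18439493902388482 [ 0.45325449 -0.38591409  0.008     ]
tri [0.54099108 0.01085481 0.011     ]
rnd [ 0.63195938 -0.01215162  0.011     ]
crs [ 0.61408281 -0.17617148  0.011     ]
sq [ 0.51687703 -0.17808884  0.011     ]
hub [ 0.56190849 -0.08807941  0.035     ]
```

View pics/c.png

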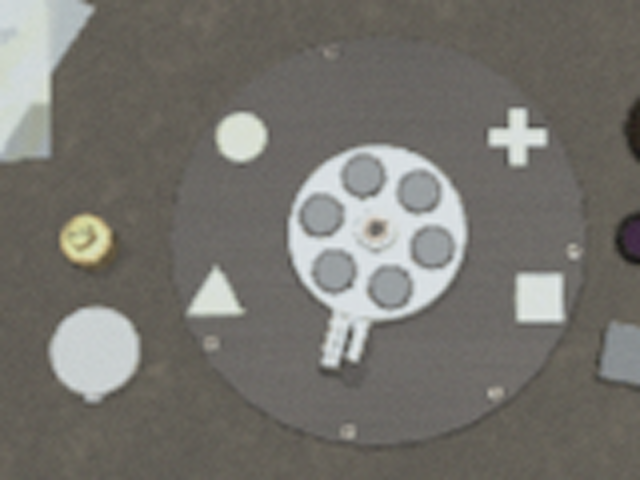

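The left wheel measures 246 mm at the base and the right one 184 mm, so the left wheel is the one meant. The triangle is at crop (216,297), and the tab with its foot is near (345,340). Next I'll fit the base centre and yaw from the four plates in both cameras, then the tab angle.

```bash
cat >> h.py <<'E'
from scipy.optimize import least_squares
TR=-1.2
def plates(n,im,guess):
    out=[]
    g=cv2.cvtColor(im,cv2.COLOR_BGR2GRAY).astype(float)
    for p in guess:
        u,v=np.round(proj(n,p)).astype(int); w=g[v-14:v+15,u-14:u+15]; bg=np.median(w); 
        a=np.clip(w-bg-25,0,None); m=(a>35).astype(np.uint8); k,l=cv2.connectedComponents(m)
        yy,xx=np.mgrid[-14:15,-14:15]
        best=min(range(1,k),key=lambda i:(np.hypot(xx,yy)[l==i].mean()) if (l==i).sum()>30 else 99)
        mm=cv2.dilate((l==best).astype(np.uint8),np.ones((3,3)))*a
        out.append((u+(xx*mm).sum()/mm.sum(),v+(yy*mm).sum()/mm.sum()))
    return np.array(out)
E
python3 - <<'E'
from h import *
G=[[.541,.011,.011],[.632,-.012,.011],[.614,-.176,.011],[.517,-.178,.011]]
Q=np.array([-1.2,-2.2,2.2,1.2])
ms={}
for n in("top","side"):
    im=cv2.imread(f"pics/{n}0.png"); c=plates(n,im,G); P=np.array([ray(n,*q,.011) for q in c])[:,:2]
    def res(x):
        a=np.pi+x[2]+Q; return (x[:2]+.102*np.c_[np.cos(a),np.sin(a)]-P).ravel()
    r=least_squares(res,[.56,-.088,0]); print(n,c.round(1).tolist(),P.round(4).tolist(),r.x,(r.fun*1000).round(1)); ms[n]=r.x
    f,cx,cy,V=cal(n); print("cam",-V[:3,:3].T@V[:3,3])
x=(ms["top"]+ms["side"])/2; print(x, "tri dir deg",np.degrees(np.pi+x[2]-1.2))
# overlay of tab top edge line at candidate q with each camera's own fit
rows=[]
for n in("top","side"):
    im=cv2.imread(f"pics/{n}0.png"); X=ms[n]; u,v=np.round(proj(n,[*X[:2],.03])).astype(int)
    u0,v0=u-35,v-30 if n=="top" else v-45; S=9
    big=cv2.resize(im[v0:v0+65,u0:u0+44],None,fx=S,fy=S,interpolation=cv2.INTER_CUBIC)
    for q,col in((-.4,(0,0,255)),(-.2,(0,255,0)),(0.,(255,0,0))):
        a=np.pi+X[2]+q; d=np.array([np.cos(a),np.sin(a)])
        pts=[((proj(n,[*(X[:2]+d*r),.064])-[u0,v0]+.5)*S).astype(int) for r in(.058,.086)]
        cv2.line(big,pts[0].tolist(),pts[1].tolist(),col,1)
    rows.append(big)
cv2.imwrite("pics/d.png",np.hstack(rows))
E
```

```text
top [[193.4, 218.9], [199.9, 178.8], [269.0, 178.8], [274.4, 219.0]] [[0.5389, 0.0125], [0.6339, -0.0108], [0.616, -0.1751], [0.5182, -0.1769]] [ 0.56528838 -0.08632053 -0.10924249] [ 0.  -0.2  0.  -0.1 -0.   0.2  0.   0.1]
cam [ 0.35978777 -0.12004953  1.12727485]
side [[303.5, 165.9], [317.2, 196.7], [255.4, 219.9], [235.1, 189.9]] [[0.5399, 0.0116], [0.6349, -0.0113], [0.6176, -0.1756], [0.5199, -0.1777]] [ 0.56664168 -0.08704123 -0.10563673] [-0.  -0.2  0.1 -0.1  0.   0.2 -0.1  0. ]
cam [ 0.99649954 -0.40636483  0.80992559]
[ 0.56596503 -0.08668088 -0.10743961] tri dir deg 105.08922846546267
```

View pics/d.png

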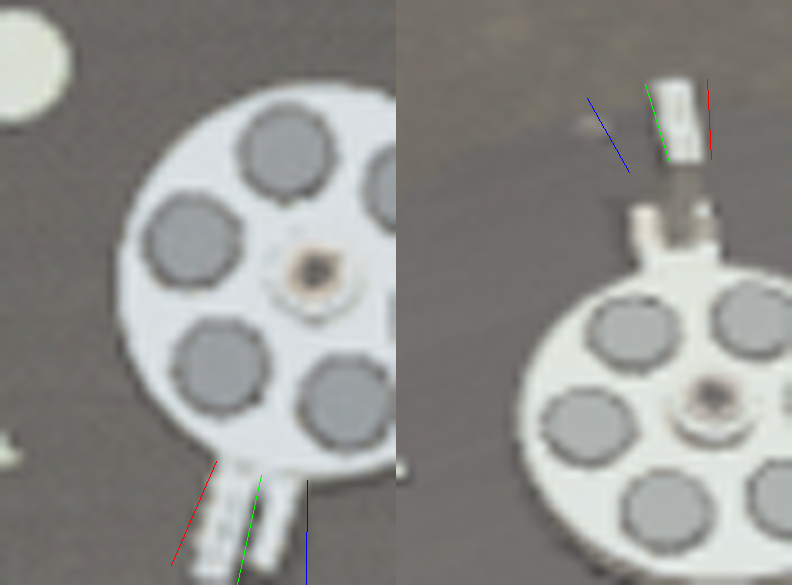

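The fit agrees to 0.2 mm. The spindle is at (0.566, -0.087), the base yaw is -0.107, and the tab is at q ≈ -0.30. The triangle is the plate at q = -1.2, so I need to push clockwise about 52° on the counter-clockwise face. I'll move above the start point with the fingers closed.

```bash
python3 -m pendant '[{"claw":255,"dx":-0.02,"dy":-0.02,"dz":0,"wz":-4},{"claw":255,"dx":-0.05,"dy":-0.05,"dz":0.01,"wz":-10},{"claw":255,"dx":-0.08,"dy":-0.083,"dz":0.02,"wz":-16},{"claw":255,"dx":-0.11,"dy":-0.115,"dz":0.035,"wz":-22},{"claw":255,"dx":-0.14,"dy":-0.146,"dz":0.05,"wz":-28},{"claw":255,"dx":-0.17,"dy":-0.177,"dz":0.06,"wz":-34},{"claw":255,"dx":-0.20,"dy":-0.208,"dz":0.07,"wz":-40},{"claw":255,"dx":-0.23,"dy":-0.239,"dz":0.08,"wz":-40},{"claw":255,"dx":-0.26,"dy":-0.27,"dz":0.09,"wz":-40},{"claw":255,"dx":-0.29,"dy":-0.302,"dz":0.10,"wz":-40},{"claw":255,"dx":-0.32,"dy":-0.333,"dz":0.11,"wz":-40},{"claw":255,"dx":-0.35,"dy":-0.364,"dz":0.12,"wz":-40},{"claw":255,"dx":-0.37,"dy":-0.385,"dz":0.122,"wz":-40},{"claw":255,"dx":-0.3766,"dy":-0.3918,"dz":0.122,"wz":-40},{"claw":255,"dx":-0.3766,"dy":-0.3918,"dz":0.122,"wz":-40},{"claw":255,"dx":-0.3766,"dy":-0.3918,"dz":0.122,"wz":-40}]' 10
python3 - <<'E'
from h import *
a=manip.get_image("side");b=manip.get_image("top")
cv2.imwrite("pics/e.png",np.hstack([cv2.resize(a[100:250,190:340],None,fx=2.6,fy=2.6),cv2.resize(b[140:290,160:310],None,fx=2.6,fy=2.6)]))
s=manip.state();print(s["clock"],s["eef_pos"],s["tool_rot"],s["wrist_force"],s["opening"])
E
```

```text
0.2 [ 0.30434004 -0.60234024  0.40411851] [[ 4.50954205e-01 -8.92546906e-01 -5.70038816e-04]
 [-8.92546308e-01 -4.50954563e-01  1.03409815e-03]
 [-1.18004271e-03  4.24551319e-05 -9.99999303e-01]] [-0.05135285  0.0848663   0.06140336] 0.0868803640033105invalid input at $[0]: expected keys claw, dx, dy, dz, wx, wy, wz
```

View pics/e.png

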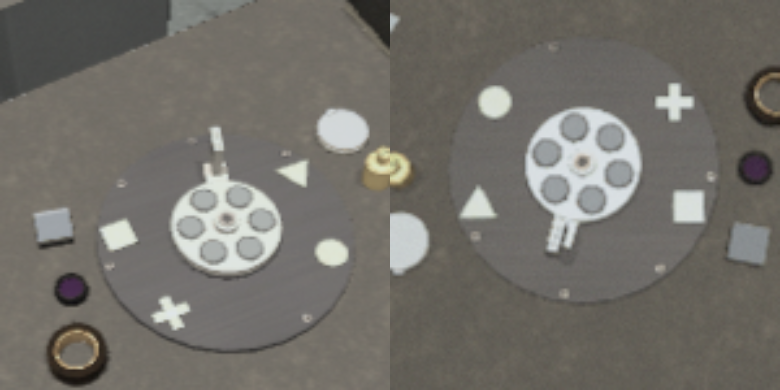

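The call was refused because every row needs all the keys, so nothing moved. I'll resend it with them.

```bash
python3 -m pendant '[{"claw":255,"dx":-0.02,"dy":-0.02,"dz":0,"wx":0,"wy":0,"wz":-4},{"claw":255,"dx":-0.05,"dy":-0.05,"dz":0.01,"wx":0,"wy":0,"wz":-10},{"claw":255,"dx":-0.08,"dy":-0.083,"dz":0.02,"wx":0,"wy":0,"wz":-16},{"claw":255,"dx":-0.11,"dy":-0.115,"dz":0.035,"wx":0,"wy":0,"wz":-22},{"claw":255,"dx":-0.14,"dy":-0.146,"dz":0.05,"wx":0,"wy":0,"wz":-28},{"claw":255,"dx":-0.17,"dy":-0.177,"dz":0.06,"wx":0,"wy":0,"wz":-34},{"claw":255,"dx":-0.20,"dy":-0.208,"dz":0.07,"wx":0,"wy":0,"wz":-40},{"claw":255,"dx":-0.23,"dy":-0.239,"dz":0.08,"wx":0,"wy":0,"wz":-40},{"claw":255,"dx":-0.26,"dy":-0.27,"dz":0.09,"wx":0,"wy":0,"wz":-40},{"claw":255,"dx":-0.29,"dy":-0.302,"dz":0.10,"wx":0,"wy":0,"wz":-40},{"claw":255,"dx":-0.32,"dy":-0.333,"dz":0.11,"wx":0,"wy":0,"wz":-40},{"claw":255,"dx":-0.35,"dy":-0.364,"dz":0.12,"wx":0,"wy":0,"wz":-40},{"claw":255,"dx":-0.37,"dy":-0.385,"dz":0.122,"wx":0,"wy":0,"wz":-40},{"claw":255,"dx":-0.3766,"dy":-0.3918,"dz":0.122,"wx":0,"wy":0,"wz":-40},{"claw":255,"dx":-0.3766,"dy":-0.3918,"dz":0.122,"wx":0,"wy":0,"wz":-40},{"claw":255,"dx":-0.3766,"dy":-0.3918,"dz":0.122,"wx":0,"wy":0,"wz":-40}]' 10
python3 - <<'E'
from h import *
a=manip.get_image("side");b=manip.get_image("top")
cv2.imwrite("pics/f.png",np.hstack([cv2.resize(a[100:250,190:340],None,fx=2.6,fy=2.6),cv2.resize(b[140:290,160:310],None,fx=2.6,fy=2.6)]))
s=manip.state();print(s["clock"],s["eef_pos"],s["tool_rot"],s["wrist_force"],s["opening"],s["joint_pos"])
E
```

```text
clock: 1.8
eef_pos: [0.484, -0.0911, 0.2828]
tool_rot: [[0.918, -0.396, -0.0], [-0.396, -0.918, -0.001], [0.0, 0.001, -1.0]]
wrist_force: [0.4, -0.5, 0.1]
opening: 0.0006
1.9 [ 0.4838649  -0.09156643  0.28282658] [[ 9.17852324e-01 -3.96922013e-01 -1.64520562e-04]
 [-3.96921973e-01 -9.17851821e-01 -9.90849549e-04]
 [ 2.42284500e-04  9.74755387e-04 -9.99999496e-01]] [ 0.32765129  0.0552015  -0.2227236 ] 0.0005983796397966112 [ 23.61372532  20.33802816 -21.55309377 118.23078841  10.82047062
  43.26656893 -28.01876888]
```

View pics/f.png

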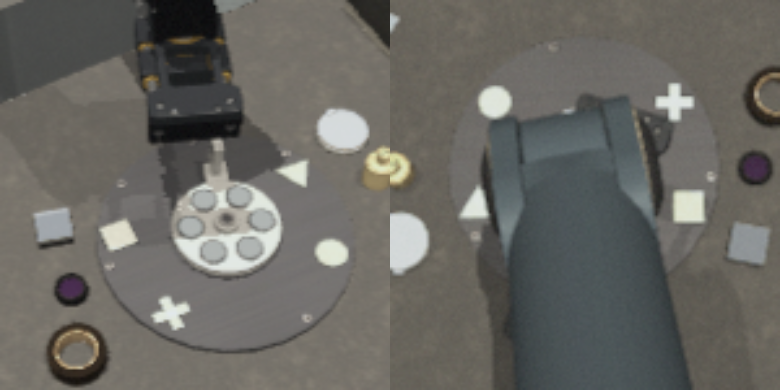

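```bash
python3 - <<'E'
from h import *
R=manip.state()["tool_rot"];p=manip.state()["eef_pos"]
for o in([0,0,.182],[0,0,.113],[.037,0,.113],[-.037,0,.113],[.095,0,.113],[0,.095,.113],[0,-.095,.113]): print(o,((proj("side",p+R@o)-[190,100])*2.6).round())
E
```

```text
[0, 0, 0.182] [179. 113.]
[0, 0, 0.113] [181.  61.]
[0.037, 0, 0.113] [186.  94.]
[-0.037, 0, 0.113] [176.  30.]
[0.095, 0, 0.113] [194. 148.]
[0, 0.095, 0.113] [71. 69.]
[0, -0.095, 0.113] [290.  54.]
```

```bash
python3 -m pendant '[{"claw":255,"dx":0,"dy":0,"dz":0.02,"wx":0,"wy":0,"wz":0},{"claw":255,"dx":0,"dy":0,"dz":0.042,"wx":0,"wy":0,"wz":0},{"claw":255,"dx":0,"dy":0,"dz":0.058,"wx":0,"wy":0,"wz":0},{"claw":255,"dx":0,"dy":0,"dz":0.064,"wx":0,"wy":0,"wz":0},{"claw":255,"dx":0,"dy":-0.006,"dz":0.064,"wx":0,"wy":0,"wz":0},{"claw":255,"dx":0,"dy":-0.012,"dz":0.064,"wx":0,"wy":0,"wz":0},{"claw":255,"dx":0,"dy":-0.017,"dz":0.064,"wx":0,"wy":0,"wz":0},{"claw":255,"dx":0,"dy":-0.017,"dz":0.064,"wx":0,"wy":0,"wz":0},{"claw":255,"dx":0,"dy":-0.017,"dz":0.064,"wx":0,"wy":0,"wz":0}]'
python3 - <<'E'
from h import *
s=manip.state();p=s["eef_pos"];R=s["tool_rot"];print(p,s["wrist_force"])
S=np.array([.566,-.0867,p[2]]); L=R.T@(S-p); print("S in tool",L, "tool x dir deg", np.degrees(np.arctan2(R[1,0],R[0,0])))
r=L[0]
for c in (.015,):
  for ph in np.arange(0,49,4): 
    a=np.radians(ph);print(ph,(L[0]-r*np.cos(a)-c*np.sin(a)).round(4),(L[1]-r*np.sin(a)+c*np.cos(a)).round(4))
E
```

```text
clock: 2.8
eef_pos: [0.4912, -0.0738, 0.2193]
tool_rot: [[0.919, -0.393, 0.001], [-0.393, -0.919, -0.0], [0.001, -0.0, -1.0]]
wrist_force: [0.3, -0.6, -0.3]
opening: 0.0006
[ 0.49122525 -0.07379166  0.21925556] [ 0.32682928 -0.61065036 -0.30591731]
S in tool [ 7.38252135e-02 -1.75419377e-02  7.82835464e-05] tool x dir deg -23.160840374421987
0 0.0 -0.0025
4 -0.0009 -0.0077
8 -0.0014 -0.013
12 -0.0015 -0.0182
16 -0.0013 -0.0235
20 -0.0007 -0.0287
24 0.0003 -0.0339
28 0.0016 -0.039
32 0.0033 -0.0439
36 0.0053 -0.0488
40 0.0076 -0.0535
44 0.0103 -0.058
48 0.0133 -0.0624
```

```bash
python3 -m pendant '[{"claw":255,"dx":0,"dy":-0.0025,"dz":0,"wx":0,"wy":0,"wz":0},{"claw":255,"dx":-0.0005,"dy":-0.005,"dz":0,"wx":0,"wy":0,"wz":2},{"claw":255,"dx":-0.0009,"dy":-0.0077,"dz":0,"wx":0,"wy":0,"wz":4},{"claw":255,"dx":-0.0012,"dy":-0.0104,"dz":0,"wx":0,"wy":0,"wz":6},{"claw":255,"dx":-0.0014,"dy":-0.013,"dz":0,"wx":0,"wy":0,"wz":8},{"claw":255,"dx":-0.0015,"dy":-0.0182,"dz":0,"wx":0,"wy":0,"wz":12},{"claw":255,"dx":-0.0013,"dy":-0.0235,"dz":0,"wx":0,"wy":0,"wz":16},{"claw":255,"dx":-0.0007,"dy":-0.0287,"dz":0,"wx":0,"wy":0,"wz":20},{"claw":255,"dx":0.0003,"dy":-0.0339,"dz":0,"wx":0,"wy":0,"wz":24},{"claw":255,"dx":0.0016,"dy":-0.039,"dz":0,"wx":0,"wy":0,"wz":28},{"claw":255,"dx":0.0033,"dy":-0.0439,"dz":0,"wx":0,"wy":0,"wz":32},{"claw":255,"dx":0.0043,"dy":-0.0464,"dz":0,"wx":0,"wy":0,"wz":34},{"claw":255,"dx":0.0053,"dy":-0.0488,"dz":0,"wx":0,"wy":0,"wz":36},{"claw":255,"dx":0.0064,"dy":-0.0511,"dz":0,"wx":0,"wy":0,"wz":38},{"claw":255,"dx":0.0076,"dy":-0.0535,"dz":0,"wx":0,"wy":0,"wz":40},{"claw":255,"dx":0.0076,"dy":-0.0535,"dz":0,"wx":0,"wy":0,"wz":40},{"claw":255,"dx":0.0076,"dy":-0.0535,"dz":0,"wx":0,"wy":0,"wz":40}]'
python3 - <<'E'
from h import *
a=manip.get_image("side");b=manip.get_image("top")
cv2.imwrite("pics/g.png",np.hstack([cv2.resize(a[100:250,190:340],None,fx=2.6,fy=2.6),cv2.resize(b[140:290,160:310],None,fx=2.6,fy=2.6)]))
E
```

```text
clock: 4.5
eef_pos: [0.5187, -0.0278, 0.2187]
tool_rot: [[0.452, -0.892, -0.001], [-0.892, -0.452, -0.0], [-0.0, 0.001, -1.0]]
wrist_force: [-1.4, -0.4, 0.9]
opening: 0.0004
```

View pics/g.png

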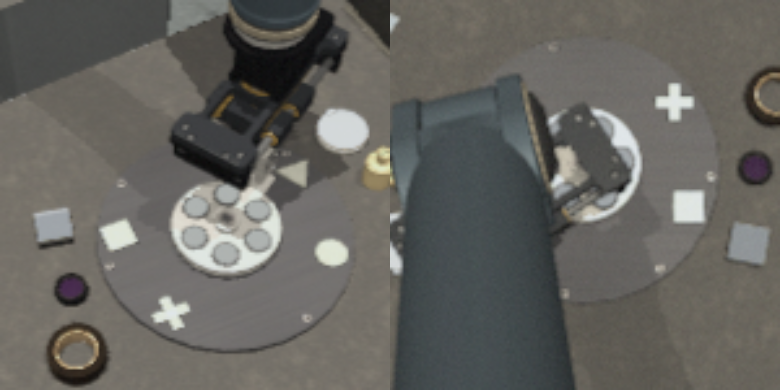

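```bash
python3 -m pendant '[{"claw":255,"dx":-0.0005,"dy":-0.0026,"dz":0,"wx":0,"wy":0,"wz":2},{"claw":255,"dx":-0.0009,"dy":-0.0052,"dz":0,"wx":0,"wy":0,"wz":4},{"claw":255,"dx":-0.0012,"dy":-0.0078,"dz":0,"wx":0,"wy":0,"wz":6},{"claw":255,"dx":-0.0014,"dy":-0.0104,"dz":0,"wx":0,"wy":0,"wz":8},{"claw":255,"dx":-0.0014,"dy":-0.0104,"dz":0,"wx":0,"wy":0,"wz":8},{"claw":255,"dx":-0.0014,"dy":-0.0104,"dz":0,"wx":0,"wy":0,"wz":8}]'
python3 -m pendant '[{"claw":255,"dx":0,"dy":0.01,"dz":0,"wx":0,"wy":0,"wz":0},{"claw":255,"dx":0,"dy":0.025,"dz":0,"wx":0,"wy":0,"wz":0},{"claw":255,"dx":0,"dy":0.025,"dz":-0.02,"wx":0,"wy":0,"wz":0},{"claw":255,"dx":0,"dy":0.025,"dz":-0.05,"wx":0,"wy":0,"wz":0},{"claw":255,"dx":0.02,"dy":0.04,"dz":-0.08,"wx":0,"wy":0,"wz":0},{"claw":255,"dx":0.05,"dy":0.06,"dz":-0.10,"wx":0,"wy":0,"wz":0},{"claw":255,"dx":0.08,"dy":0.08,"dz":-0.10,"wx":0,"wy":0,"wz":0},{"claw":255,"dx":0.11,"dy":0.10,"dz":-0.10,"wx":0,"wy":0,"wz":0},{"claw":255,"dx":0.14,"dy":0.12,"dz":-0.10,"wx":0,"wy":0,"wz":0},{"claw":255,"dx":0.17,"dy":0.14,"dz":-0.10,"wx":0,"wy":0,"wz":0},{"claw":255,"dx":0.20,"dy":0.16,"dz":-0.10,"wx":0,"wy":0,"wz":0},{"claw":255,"dx":0.23,"dy":0.18,"dz":-0.10,"wx":0,"wy":0,"wz":0},{"claw":255,"dx":0.23,"dy":0.18,"dz":-0.10,"wx":0,"wy":0,"wz":0}]'
cat > look.py <<'E'
from h import *
import sys
X={"top":[.56529,-.08632,-.10924],"side":[.56664,-.08704,-.10564]}
def look(out,qs):
    rows=[]
    for n in("top","side"):
        im=manip.get_image(n); x=X[n]; S=9
        a=np.pi+x[2]-1.2; m=proj(n,[x[0]+.085*np.cos(a),x[1]+.085*np.sin(a),.03]).astype(int); u0,v0=m-[22,30]
        big=cv2.resize(im[v0:v0+60,u0:u0+44],None,fx=S,fy=S,interpolation=cv2.INTER_CUBIC)
        for q,col in zip(qs,((0,0,255),(0,255,0),(255,0,0))):
            a=np.pi+x[2]+q; d=np.array([np.cos(a),np.sin(a)])
            pts=[((proj(n,[*(np.array(x[:2])+d*r),.064])-[u0,v0]+.5)*S).astype(int).tolist() for r in(.058,.086)]
            cv2.line(big,*pts,col,1)
        rows.append(big)
    cv2.imwrite(out,np.hstack(rows))
look(sys.argv[1],[float(v) for v in sys.argv[2:]])
E
python3 look.py pics/h.png -1.2 -1.13 -1.06
```

```text
clock: 5.2
eef_pos: [0.5276, -0.0219, 0.2187]
tool_rot: [[0.323, -0.946, -0.0], [-0.946, -0.323, 0.0], [-0.0, 0.0, -1.0]]
wrist_force: [-1.1, 0.8, 0.5]
opening: 0.0004
clock: 6.5
eef_pos: [0.4286, -0.3031, 0.319]
tool_rot: [[0.314, -0.95, 0.0], [-0.95, -0.314, -0.004], [0.004, 0.001, -1.0]]
wrist_force: [-0.7, -0.2, -0.1]
opening: 0.0007
```

View pics/h.png

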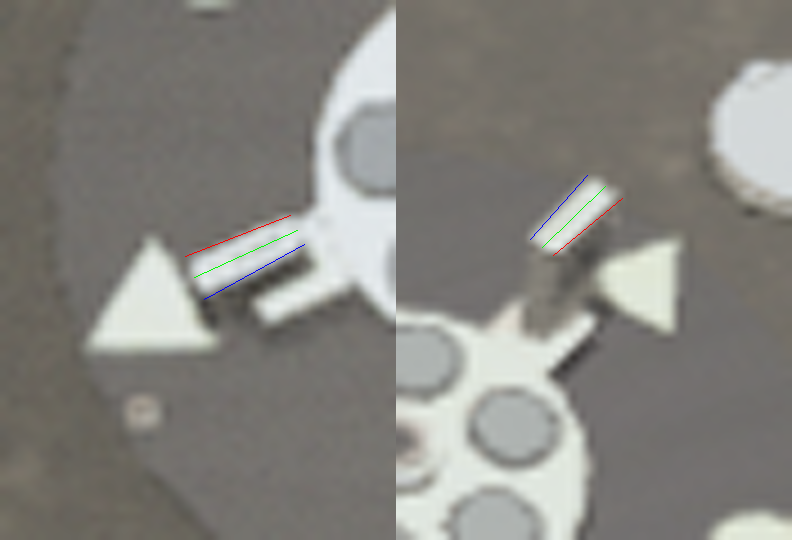

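The tab is close to q = -1.13, the green line, in both views. I'll refine it photometrically, with the known tab top (9 × 28 mm) swept over q.

```bash
cat > tabq.py <<'E'
from h import *
from scipy.ndimage import map_coordinates
X={"top":[.56529,-.08632,-.10924],"side":[.56664,-.08704,-.10564]}
def tab(n,lo=-1.4,hi=-.9):
    g=cv2.cvtColor(manip.get_image(n),cv2.COLOR_BGR2GRAY).astype(float); x=X[n]
    qs=np.arange(lo,hi,.005); best=[]
    for q in qs:
        a=np.pi+x[2]+q; d=np.array([np.cos(a),np.sin(a)]); t=np.array([-d[1],d[0]])
        def mean(offs): 
            pts=np.array([proj(n,[*(np.array(x[:2])+d*r+t*w),.064]) for r in np.linspace(.062,.083,8) for w in offs])
            return map_coordinates(g,[pts[:,1],pts[:,0]],order=1).mean()
        best.append(mean(np.linspace(-.004,.004,5))-mean([-.0065,.0065]))
    best=np.array(best); i=best.argmax(); w=np.clip(best-.7*best[i],0,None); w[abs(np.arange(len(w))-i)>16]=0
    return qs[i],(w*qs).sum()/w.sum()
if __name__=="__main__":
    for n in("top","side"): print(n,tab(n))
    s=manip.state();p,R=s["eef_pos"],s["tool_rot"];print(s["clock"],p)
    # contact pose of last push in current tool axes
    for P in ([.5276,-.0219,.2187],): print(R.T@(np.array(P)-p))
E
python3 tabq.py
```

```text
Traceback (most recent call last):
  File "tabq.py", line 16, in <module>
    for n in("top","side"): print(n,tab(n))
                                    ~~~^^^
  File "tabq.py", line 12, in tab
    best.append(mean(np.linspace(-.004,.004,5))-mean([-.0065,.0065]))
                ~~~~^^^^^^^^^^^^^^^^^^^^^^^^^^^
  File "tabq.py", line 10, in mean
    pts=np.array([proj(n,[*(np.array(x[:2])+d*r+t*w),.064]) for r in np.linspace(.062,.083,8) for w in offs])
                  ~~~~^^^^^^^^^^^^^^^^^^^^^^^^^^^^^^^^^^^^^
  File "h.py", line 8, in proj
    f,cx,cy,V=cal(n); q=V[:3,:3]@np.asarray(p)+V[:3,3]; return np.array([f*q[0]/q[2]+cx,f*q[1]/q[2]+cy])
              ~~~^^^
  File "h.py", line 4, in cal
    c=manip.get_calibration(n); f=192/np.tan(np.radians(c["fovy"]/2)); return f,c["cx"],c["cy"],c["view"]
ValueError: time passes only in moves, steps and waits
```

```bash
sed -i 's/^def cal/import functools\n@functools.cache\ndef cal/' h.py; python3 tabq.py
```

```text
top (np.float64(-1.1250000000000058), np.float64(-1.1247623530300868))
side (np.float64(-1.1300000000000057), np.float64(-1.1295444904868512))
6.75 [ 0.43176396 -0.29635023  0.31878096]
[-0.22846435 -0.17966209  0.10024594]
```

q ≈ -1.127, so 0.073 rad (4.2°) remains. I'll go back to the same contact pose and push that much further, slowly.

```bash
python3 -m pendant '[{"claw":255,"dx":-0.03,"dy":-0.02,"dz":0,"wx":0,"wy":0,"wz":0},{"claw":255,"dx":-0.06,"dy":-0.04,"dz":0,"wx":0,"wy":0,"wz":0},{"claw":255,"dx":-0.09,"dy":-0.06,"dz":0,"wx":0,"wy":0,"wz":0},{"claw":255,"dx":-0.12,"dy":-0.08,"dz":0,"wx":0,"wy":0,"wz":0},{"claw":255,"dx":-0.15,"dy":-0.10,"dz":0,"wx":0,"wy":0,"wz":0},{"claw":255,"dx":-0.18,"dy":-0.12,"dz":0.01,"wx":0,"wy":0,"wz":0},{"claw":255,"dx":-0.21,"dy":-0.14,"dz":0.02,"wx":0,"wy":0,"wz":0},{"claw":255,"dx":-0.23,"dy":-0.155,"dz":0.03,"wx":0,"wy":0,"wz":0},{"claw":255,"dx":-0.23,"dy":-0.155,"dz":0.03,"wx":0,"wy":0,"wz":0},{"claw":255,"dx":-0.23,"dy":-0.155,"dz":0.055,"wx":0,"wy":0,"wz":0},{"claw":255,"dx":-0.23,"dy":-0.155,"dz":0.08,"wx":0,"wy":0,"wz":0},{"claw":255,"dx":-0.23,"dy":-0.155,"dz":0.095,"wx":0,"wy":0,"wz":0},{"claw":255,"dx":-0.23,"dy":-0.155,"dz":0.10,"wx":0,"wy":0,"wz":0},{"claw":255,"dx":-0.23,"dy":-0.155,"dz":0.10,"wx":0,"wy":0,"wz":0},{"claw":255,"dx":-0.23,"dy":-0.165,"dz":0.10,"wx":0,"wy":0,"wz":0},{"claw":255,"dx":-0.23,"dy":-0.172,"dz":0.10,"wx":0,"wy":0,"wz":0},{"claw":255,"dx":-0.23,"dy":-0.176,"dz":0.10,"wx":0,"wy":0,"wz":0},{"claw":255,"dx":-0.23,"dy":-0.178,"dz":0.10,"wx":0,"wy":0,"wz":0},{"claw":255,"dx":-0.23,"dy":-0.178,"dz":0.10,"wx":0,"wy":0,"wz":0}]'
python3 -m pendant '[{"claw":255,"dx":0,"dy":-0.001,"dz":0,"wx":0,"wy":0,"wz":0},{"claw":255,"dx":0,"dy":-0.002,"dz":0,"wx":0,"wy":0,"wz":0},{"claw":255,"dx":-0.0003,"dy":-0.0034,"dz":0,"wx":0,"wy":0,"wz":1},{"claw":255,"dx":-0.0005,"dy":-0.0047,"dz":0,"wx":0,"wy":0,"wz":2},{"claw":255,"dx":-0.0007,"dy":-0.006,"dz":0,"wx":0,"wy":0,"wz":3},{"claw":255,"dx":-0.0009,"dy":-0.007,"dz":0,"wx":0,"wy":0,"wz":3.8},{"claw":255,"dx":-0.0009,"dy":-0.0075,"dz":0,"wx":0,"wy":0,"wz":4.2},{"claw":255,"dx":-0.0009,"dy":-0.0075,"dz":0,"wx":0,"wy":0,"wz":4.2},{"claw":255,"dx":-0.0009,"dy":-0.0075,"dz":0,"wx":0,"wy":0,"wz":4.2}]'
python3 -m pendant '[{"claw":255,"dx":0,"dy":0.01,"dz":0,"wx":0,"wy":0,"wz":0},{"claw":255,"dx":0,"dy":0.025,"dz":0,"wx":0,"wy":0,"wz":0},{"claw":255,"dx":0,"dy":0.025,"dz":-0.02,"wx":0,"wy":0,"wz":0},{"claw":255,"dx":0,"dy":0.025,"dz":-0.05,"wx":0,"wy":0,"wz":0},{"claw":255,"dx":0.02,"dy":0.04,"dz":-0.08,"wx":0,"wy":0,"wz":0},{"claw":255,"dx":0.05,"dy":0.06,"dz":-0.10,"wx":0,"wy":0,"wz":0},{"claw":255,"dx":0.08,"dy":0.08,"dz":-0.10,"wx":0,"wy":0,"wz":0},{"claw":255,"dx":0.11,"dy":0.10,"dz":-0.10,"wx":0,"wy":0,"wz":0},{"claw":255,"dx":0.14,"dy":0.12,"dz":-0.10,"wx":0,"wy":0,"wz":0},{"claw":255,"dx":0.17,"dy":0.14,"dz":-0.10,"wx":0,"wy":0,"wz":0},{"claw":255,"dx":0.20,"dy":0.16,"dz":-0.10,"wx":0,"wy":0,"wz":0},{"claw":255,"dx":0.23,"dy":0.18,"dz":-0.10,"wx":0,"wy":0,"wz":0},{"claw":255,"dx":0.23,"dy":0.18,"dz":-0.10,"wx":0,"wy":0,"wz":0}]'
python3 tabq.py; python3 look.py pics/i.png -1.2
python3 - <<'E'
from h import *
cv2.imwrite("pics/j.png",manip.get_image("top"))
E
```

```text
clock: 8.65
eef_pos: [0.5262, -0.0224, 0.219]
tool_rot: [[0.323, -0.947, 0.001], [-0.947, -0.323, 0.0], [0.0, -0.001, -1.0]]
wrist_force: [0.2, -0.1, -0.3]
opening: 0.0004
clock: 9.55
eef_pos: [0.5326, -0.0193, 0.2187]
tool_rot: [[0.252, -0.968, -0.0], [-0.968, -0.252, -0.0], [0.0, 0.0, -1.0]]
wrist_force: [-2.6, 0.1, 0.2]
opening: 0.0005
clock: 10.85
eef_pos: [0.4138, -0.2921, 0.3191]
tool_rot: [[0.243, -0.97, 0.001], [-0.97, -0.243, -0.003], [0.004, 0.0, -1.0]]
wrist_force: [0.3, 0.3, -0.1]
opening: 0.0006
top (np.float64(-1.1950000000000043), np.float64(-1.1992495794533797))
side (np.float64(-1.205000000000004), np.float64(-1.204201023439187))
10.95 [ 0.41587311 -0.28773286  0.3188786 ]
[-0.2295046  -0.17455861  0.10021322]
```

View pics/i.png

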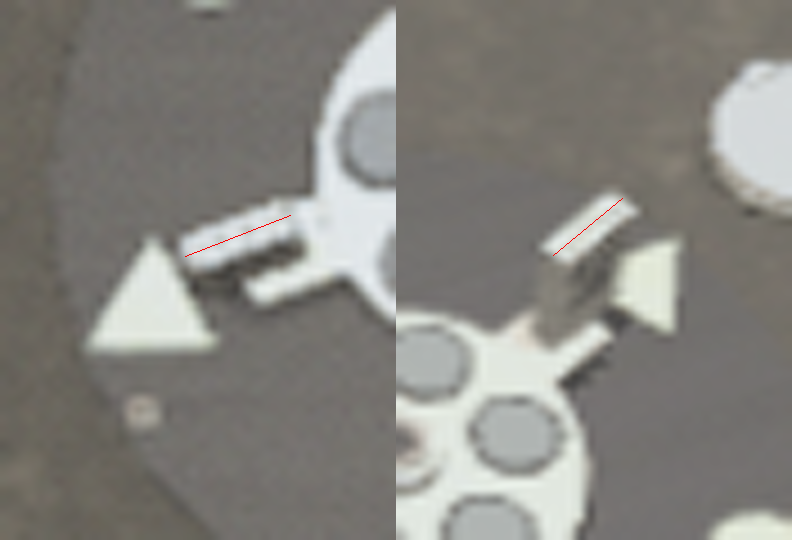

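View pics/j.png

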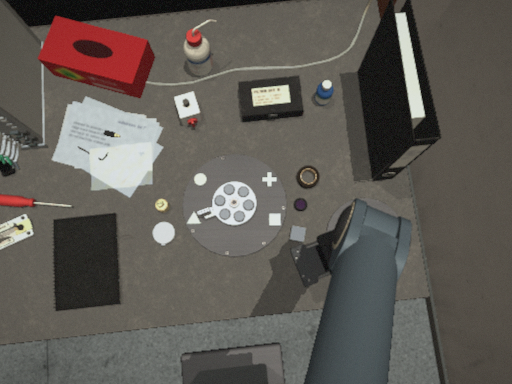

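Both views put the tab on the line to the middle of the triangle, at q ≈ -1.20. In the full top picture the tab at (207,213) points at the triangle at (193,219). The weight (162,205), sample box (164,233), filter box, ring and tape look unmoved, and the gripper is clear of everything.

```bash
python3 -c "
from rig import manip
manip.hand_in()"
```

```text
the job is handed in; nothing more can be done
```

The wheel's tab now points at the middle of the triangular plate, and I handed the job in at about 11 s of the 48 s allowed. I used the wheel on the 246 mm base; the similar one nearby measured 184 mm.

- **Moves:** With the fingers closed, I pushed only on the tab's counter-clockwise face. The first push took it from about -0.30 to -1.127 rad. I then backed off to measure and pushed the last 0.073 rad.
- **Final angle:** The target is -1.200 rad. The top camera read -1.199 and the side camera -1.204, both with the gripper well clear. I didn't repeat the reading later to confirm the wheel was at rest.
- **Forces:** Wrist force read 2.6 N or less at the end of every move, with no sign of touching the disc or lifting the wheel. I did not measure wheel lift or disc contact directly.
- **Surroundings:** In the last top picture the bystanders look unmoved. I checked this by eye only.
- **Problems:** My first move command was refused because the rows lacked some required keys, and nothing moved. One measuring script also failed because it read the camera calibration too often; I stored the values and reran it.

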